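# Slide the domed dish round the packing guide

## Robot

A 6-joint arm with a two-finger parallel gripper is mounted at the origin on the work surface. World frame = base frame: x ahead of the robot, y to its left, z up, the work surface at z = 0. Lengths are in m, angles in rad, forces in N, time in s.
With the tool pointing down it reaches from about 0.325 to 0.775 m from the base axis. Payload 5.5 kg.
Tool frame: the origin (TCP) lies between the finger pads; the fingertips stand 8 mm ahead of it and the grasp point (between the pads) lies 11 mm behind it (tcp_to_tips is the distance from the TCP to the fingertips, in m); z points along the fingers, y is the direction in which the jaws open and shut (so a half turn about z gives the same grasp; the last joint's range is limited). The gripper opens to 88 mm and grips with 3 to 60 N. Pads are 20 mm wide; open, the fingers measure 115 mm over their backs; the gripper's body (75 mm by 178 mm) begins 61 mm behind the grasp point.
Start: joints at [-1.176, 0.091, 1.231, -0, 1.82, -0.057], TCP at [0.262, -0.54, 0.231] pointing down, gripper open.
Joint ranges: [-2.87, 2.87], [-0.86, 2.18], [0.17, 2.46], [-1.51, 4.65], [0.06, 2.69], [-2.65, 2.65]. Speed limits (rad/s): [2.57, 2.57, 3.01, 3.14, 3.14, 3.14].

## Interface

Orientations are given as a unit quaternion [w, x, y, z].
In Python, from bench import * gives the robot as it stands. Calls block until the motion is done:
- move_to(position, orientation): joint-space move of the TCP to a pose.
- move_l(position, speed=0.15, orientation=None): straight line of the TCP; orientation=None keeps the orientation; speed is the mean speed in m/s.
- movej(angles): joint-space move.
- gripper_open() and close(): open the fingers fully, or close them until they stop; the grip force is fixed at half the most.
- hold(seconds).
- inverse_kinematics(position, orientation): joint angles nearest the present ones, or None.
- state(): the state.
- get_image(name): name is "side" or "top"; returns a dict with "frame" (420x560x3 uint8, blue, green, red), "depth" (420x560 float32, m along the optical axis (not along the pixel's ray), 0 where there is no reading), "camera_matrix" (3x3 intrinsics, pixels), "view" (4x4, takes a point from world to camera coordinates). Camera axes: x right, y up, looking along -z (the intrinsics and any distortion apply to the point x, -y, -z); pixel columns grow to the right and rows downward; lengths in m; the calibration is good to about 2 mm. A picture is of the moment at which its call begins.
A pose or a line that the arm cannot do raises IKError and nothing moves.
- job_done(): hands the job in, once; it reports no verdict.
The state is a dict: "time": time; "joint_pos": joint angles; "dq": joint speeds; "joint_torque": joint torques, N m; "ee_pos": TCP position; "ee_rot": TCP orientation; "ft_force": force on the tool from outside, world axes, zero at the start; "moment": the same for the moment, N m; "finger_gap": finger opening in m.
Only numpy, scipy, OpenCV 4.12 (cv2) and the standard library are available. Lean on these libraries where they do the work, as an engineer would, in place of code of your own. Each camera call takes 0.05 s, during which the arm holds its last target.

## Task

Slide the glass-domed dish along the counter into the open mouth of the metal guide, round its bend, and on until its base rests fully home against the rubber buffer at the end, then let go of it. Keep it flat on the counter all the way and never force it against the rails or the buffer (feel for the rails: above 15 N the glass chips), and leave the tumbler, mug and candlestick where they stand.

Things in the scene. Friction and masses are not known exactly. Their poses are not given: they have to be found in the camera images.
- dish_grip (a point): Centre of the knob of the dish to move, 56 mm above the counter, on its axis. The dish is one body, 0.6 to 0.9 kg: round waxed wooden base 72 mm across, 28 mm high; low green glass dome 62 mm across, up to 43 mm; upright brass knob 20 mm across, from 43 to 70 mm up. It slides with 1 to 3 N of friction. It starts before the mouth, at x -118 to -106, y -92 to -68 mm in the guide's frame.
- guide: Fixed packing guide on the counter: flat blue mat (no obstacle), end stop with a rubber buffer, aluminium rails 30 mm high, 8 mm thick. Origin on the counter, z up. Nominal middle line of the channel, in mm: along +x at y = -80 up to x = 0; a left-hand quarter circle of radius 80 about the origin to (80, 0); then along +y at x = 80. The rails begin at x = -55 (mouth) and end at y = 80.
- bend_mid (a point): Nominal middle of the bend, (57, -57, 11) mm in the guide's frame. The real bend, both rails and mouth as one rigid piece, is bolted through oversize slots, shifted as a whole up to 13 mm either way in the guide's x and up to 13 mm in its y (not turned). The shift is not reported, only seen or felt; it stays fixed during the work; the buffer does not shift. Channel 76 mm wide: 2 mm play each side of the base.
- stop_face (a point): Middle of the face of the black rubber buffer before the wooden end stop, 15 mm above the counter, at (80, 141) mm in the guide's frame, as it stands unpressed; it is sprung, giving about 1 mm per N, 10 mm at most. The face is 120 mm wide along the guide's x, 28 mm high, and looks to -y. With the dish home its centre is 36 mm before this face (y = 105 mm in the guide's frame).
- mouth (a point): Nominal middle of the mouth of the channel, 11 mm above the counter, at (-55, -80) mm in the guide's frame. The mouth is flared: 110 mm wide here, narrowing to 76 mm at x = -20 mm. It shifts with the bend.
- tumbler_mid (a point): Clear glass tumbler, 60 mm diameter, 75 mm high, standing inside the bend; point half-way up its axis. Bystander.
- mug_mid (a point): Blue mug, 72 mm diameter with handle, 80 mm high, standing outside the bend; point half-way up its axis. Bystander.
- candlestick_mid (a point): Low brass candlestick, 64 mm foot, 60 mm high, standing to the right of the mouth; point half-way up its axis. Bystander.
Not all that is in view belongs to the job. Of the things that look like the part that bears dish_grip, the middle-sized one is meant.

How it is judged:
By the outcome, as a careful person would: the job done as asked, in the order asked, and still so for the second after the job is handed in, with the robot touching nothing.
It also fails if it takes over 72 s, if anything falls off the work surface, if the arm or the gripper's body presses on something with over 40 N, if the wrist force passes 120 N, or if a joint passes its speed limit or range.

## Working session

There is one attempt and no reset: what is moved stays moved. The work goes in short steps, each a Python script; the robot and the scene stay as the last script left them, time stands still between calls to the robot, and variables do not carry over. Pictures are saved under pics/ and viewed, and the job is handed in when it is done.

```bash
ls; mkdir -p pics
python3 - <<'E'
from bench import *
import cv2,numpy as np
s=state();print(s)
for n in("side","top"):
    im=get_image(n);cv2.imwrite(f"pics/{n}0.png",im["frame"]);np.savez(f"pics/{n}0.npz",**im)
    print(n,im["camera_matrix"],im["view"],im.keys())
E
```

```text
pics
{'time': 0.0, 'joint_pos': array([-1.17570739e+00,  9.18408869e-02,  1.23185354e+00,  2.35906264e-05,
        1.81978275e+00, -5.67202132e-02]), 'dq': array([-1.36179860e-03, -3.16307159e-05,  3.31488678e-04,  3.05054434e-04,
       -1.77394704e-03, -4.79360487e-06]), 'joint_torque': array([-9.93044341e-05, -4.46454620e+01, -4.06438959e+01,  6.97102281e-02,
        2.95740156e-02, -1.15824710e-04]), 'ee_pos': array([ 0.26184697, -0.53954879,  0.22953588]), 'ee_rot': array([-9.30732377e-04,  9.74590810e-01,  2.23990770e-01, -1.47385234e-04]), 'ft_force': array([-0.49645961,  0.05322511, -0.25174475]), 'moment': array([0.02770413, 0.01775409, 0.02860657]), 'finger_gap': 0.08799091024505057}
side [[443.9005682    0.         286.66220771]
 [  0.         443.9005682  211.77406922]
 [  0.           0.           1.        ]] [[-0.88416925 -0.46707383  0.00931572  0.47514068]
 [ 0.31141057 -0.57440044  0.75702549 -0.23538253]
 [-0.34823584  0.67223967  0.65331893 -0.74440467]
 [ 0.          0.          0.          1.        ]] dict_keys(['frame', 'depth', 'camera_matrix', 'view'])
top [[415.56985159   0.         282.51711551]
 [  0.         415.56985159 209.96958674]
 [  0.           0.           1.        ]] [[-0.01120271 -0.99976343  0.01864353 -0.01006797]
 [ 0.98337545 -0.00763591  0.18142333 -0.53877359]
 [-0.18123805  0.02036602  0.98322835 -0.74630296]
 [ 0.          0.          0.          1.        ]] dict_keys(['frame', 'depth', 'camera_matrix', 'view'])
```

View pics/top0.png

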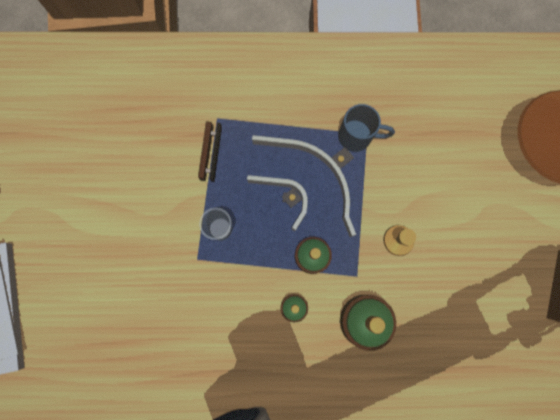

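View pics/side0.png

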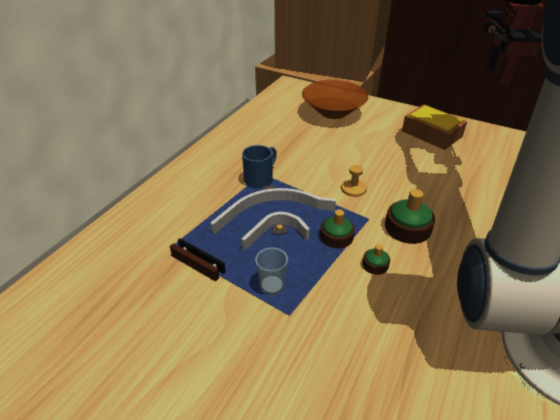

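```bash
cat > h.py <<'E'
import numpy as np,cv2
def load(n): return dict(np.load(f"pics/{n}.npz"))
def ray(im,uv,z):
    K=im["camera_matrix"];V=im["view"];R=V[:3,:3];t=V[:3,3]
    uv=np.atleast_2d(np.asarray(uv,float))
    d=np.c_[(uv[:,0]-K[0,2])/K[0,0],-(uv[:,1]-K[1,2])/K[1,1],-np.ones(len(uv))]@R
    c=-R.T@t
    s=(z-c[2])/d[:,2]
    return c+s[:,None]*d
def cloud(im):
    K=im["camera_matrix"];V=im["view"];R=V[:3,:3];t=V[:3,3];D=im["depth"]
    v,u=np.mgrid[:D.shape[0],:D.shape[1]]
    p=np.stack([(u-K[0,2])/K[0,0]*D,-(v-K[1,2])/K[1,1]*D,-D],-1)
    return (p-t)@R
def proj(im,P):
    K=im["camera_matrix"];V=im["view"];p=np.atleast_2d(P)@V[:3,:3].T+V[:3,3]
    return np.c_[K[0,2]+K[0,0]*p[:,0]/-p[:,2],K[1,2]-K[1,1]*p[:,1]/-p[:,2]]
E
python3 - <<'E'
from h import *
im=load("top0");C=cloud(im)
f=im["frame"]
cv2.imwrite("pics/crop.png",cv2.resize(f[105:345,180:430],None,fx=2.4*1.0,fy=2.4,interpolation=cv2.INTER_CUBIC)[:600])
z=C[...,2]
zz=np.where(im["depth"]>0,np.clip(z,-0.005,0.08)+0.005,0)
cv2.imwrite("pics/z.png",cv2.resize((zz[105:345,180:430]*3000).astype(np.uint8),None,fx=2.4,fy=2.4,interpolation=cv2.INTER_NEAREST))
for n,(u,v) in dict(knob=(315,253),table=(150,350),mat=(230,230),rail=(275,180),rail2=(350,200),big=(377,325),small=(294,309),buf=(217,150),stop=(206,150)).items(): print(n,C[v,u].round(4))
E
```

```text
knob [ 0.4542 -0.0733  0.0706]
table [ 2.784e-01  2.394e-01 -2.000e-04]
mat [0.4995 0.0836 0.0595]
rail [ 0.6026 -0.0013  0.0314]
rail2 [ 0.5668 -0.1542  0.0033]
big [ 0.3278 -0.1739  0.0986]
small [ 0.354  -0.0339  0.0548]
buf [0.6692 0.1161 0.02  ]
stop [0.6653 0.1365 0.0317]
```

View pics/crop.png

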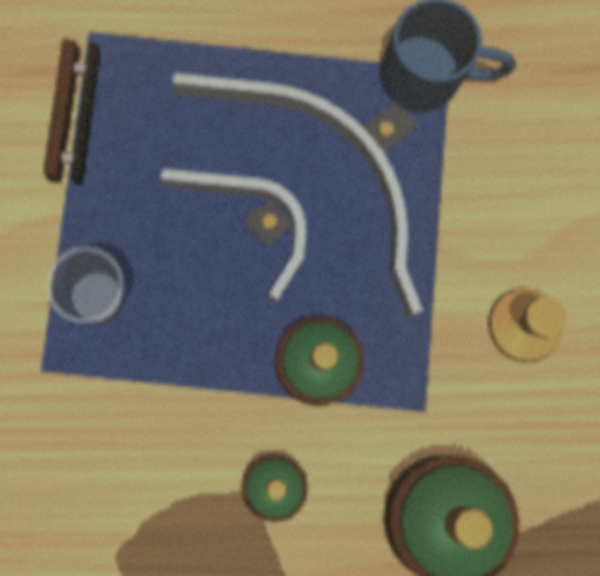

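View pics/z.png

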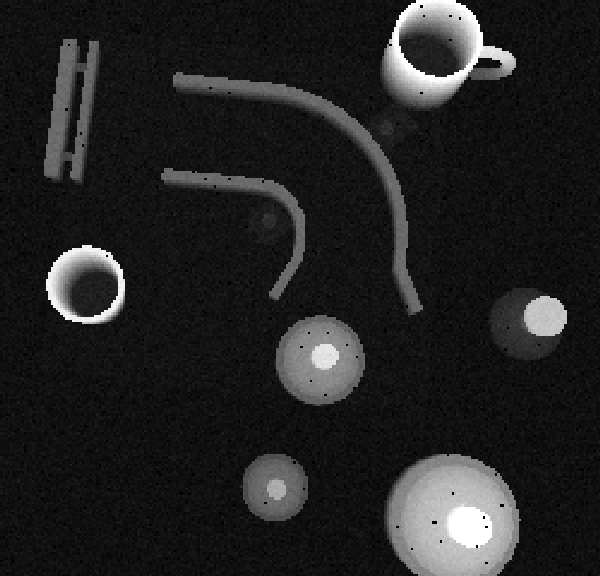

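```bash
cat > m.py <<'E'
from h import *
from scipy.ndimage import label
from scipy.optimize import least_squares
im=load("top0");C=cloud(im);D=im["depth"]>0
def cl(u0,u1,v0,v1,zl,zh):
    s=C[v0:v1,u0:u1].reshape(-1,3);d=D[v0:v1,u0:u1].ravel()
    return s[d&(s[:,2]>zl)&(s[:,2]<zh)]
print("table z",np.median(cl(100,180,240,330,-.02,.02)[:,2]))
# mat edges
f=im["frame"].astype(int); m=((f[...,0]-f[...,2])>25).astype(np.uint8)
m=cv2.morphologyEx(m,cv2.MORPH_OPEN,np.ones((3,3)))
n,l,st,_=cv2.connectedComponentsWithStats(m);k=1+np.argmax(st[1:,4])
c=max(cv2.findContours((l==k).astype(np.uint8),0,1)[0],key=cv2.contourArea)[:,0]
W=ray(im,c,0.0005)
# left edge (y max), bottom edge, right edge, by pixel ranges
def line(P):
    mu=P.mean(0);_,s,v=np.linalg.svd(P-mu);return mu,v[0],s[1]/np.sqrt(len(P))
for nm,sel in dict(bottom=(c[:,1]>255)&(c[:,0]>215)&(c[:,0]<280),right=(c[:,0]>350)&(c[:,1]>170)&(c[:,1]<262),top=(c[:,1]<140)&(c[:,0]>230)&(c[:,0]<330)).items():
    mu,d,r=line(W[sel][:,:2]);a=np.degrees(np.arctan2(d[1],d[0]));print(nm,sel.sum(),mu,"ang mod90",(a+45)%90-45,r)
b=cl(195,230,115,190,.02,.05)
print("buf z hist",np.histogram(b[:,2],bins=np.arange(.02,.05,.002)))
E
python3 m.py
```

```text
table z 0.00042147410008570315
bottom 64 [0.4412303  0.05450073] ang mod90 -6.501068612602282 0.0005621868943896682
right 34 [ 0.47373932 -0.16405927] ang mod90 -1.7986701704494905 0.0034689354682555552
top 154 [ 0.71969717 -0.00841989] ang mod90 -5.148792286722269 0.011100532198422278
buf z hist (array([ 28,  20,  27,  58, 213, 241,  47,   4,   0,   0,   0,   0,   0,
         0]), array([0.02 , 0.022, 0.024, 0.026, 0.028, 0.03 , 0.032, 0.034, 0.036,
       0.038, 0.04 , 0.042, 0.044, 0.046, 0.048]))
```

```bash
cat > m2.py <<'E'
from m import *
Z=C[...,2]; mk=(D&(Z>.022)&(Z<.045)).astype(np.uint8)
mk=cv2.morphologyEx(mk,cv2.MORPH_CLOSE,np.ones((2,2)))
n,l,st,ce=cv2.connectedComponentsWithStats(mk)
for i in range(1,n):
    if st[i,4]>60: print(i,st[i],ce[i].round(1))
f=im["frame"];sub=mk.copy();
# buffer: dark pixels right of connecting pins
sl=np.zeros_like(mk);sl[115:190,195:230]=mk[115:190,195:230]
for r in range(122,186,6): print(r,"".join('#' if x else '.' for x in sl[r,195:228]), f[r,200:224].sum(-1))
E
python3 m2.py
```

```text
table z 0.00042147410008570315
bottom 64 [0.4412303  0.05450073] ang mod90 -6.501068612602282 0.0005621868943896682
right 34 [ 0.47373932 -0.16405927] ang mod90 -1.7986701704494905 0.0034689354682555552
top 154 [ 0.71969717 -0.00841989] ang mod90 -5.148792286722269 0.011100532198422278
buf z hist (array([ 28,  20,  27,  58, 213, 241,  47,   4,   0,   0,   0,   0,   0,
         0]), array([0.02 , 0.022, 0.024, 0.026, 0.028, 0.03 , 0.032, 0.034, 0.036,
       0.038, 0.04 , 0.042, 0.044, 0.046, 0.048]))
1 [347 114  29  21 154] [364.1 119.9]
3 [542 120  18  39 489] [552.4 138.6]
4 [199 122  14  58 383] [205.6 150.3]
5 [210 123  12  58 235] [215.6 151.7]
7 [340 126  34  24 146] [352.5 142.5]
9 [377 133  17   6  67] [384.9 135.9]
10 [253 136 104 101 838] [317.9 169.6]
12 [248 176  60  55 467] [286.4 192.7]
13 [206 214  24  24 107] [213.9 221.3]
15 [296 237  37  37 974] [313.7 255.5]
23 [   0  256   20  105 1130] [  6.3 321.6]
29 [554 289   6  32  98] [557.6 308.4]
31 [282 295  27  28 464] [295.1 308.4]
32 [342 295  56  56 714] [365.1 321.3]
122 ............######............... [429 426 43
[... 757 characters left out ...]
47 246 259 256]
158 .......#######....####........... [305 210 179 180 192 168 149 120 189 318 385 292 183 118 127 111 101 152
 223 249 246 248 253 252]
164 ......#######....#####........... [214 185 188 202 173 129 123 204 333 388 306 198 140 115 108 104 152 209
 237 249 255 253 247 244]
170 .....######.....#####............ [189 186 191 180 161 255 398 442 452 420 282 170 140 109 101 120 205 238
 245 250 250 258 253 249]
176 ....#######.....####............. [183 183 175 149 123 167 281 400 357 240 139 134 119 104 103 157 227 240
 246 252 251 249 250 236]
182 ................................. [438 435 424 429 424 419 427 377 299 245 232 213 207 201 219 231 255 239
 247 239 237 240 242 243]
```

```bash
cat > m3.py <<'E'
from m2 import *
lab=lambda i,zl,zh:C[(l==i)&D&(Z>zl)&(Z<zh)]
b=lab(5,.024,.034)
from numpy import arctan2,degrees
mu,d,_=line(b[:,:2]); d=d*np.sign(d[0]); yaw=arctan2(d[1],d[0]); print("buf yaw",degrees(yaw),"z",np.median(b[:,2]))
mu4,d4,_=line(lab(4,.02,.05)[:,:2]);print("stop yaw",degrees(arctan2(d4[1],d4[0])))
R=lambda a:np.array([[np.cos(a),-np.sin(a)],[np.sin(a),np.cos(a)]])
# rails straight
for i in(10,12):
    p=lab(i,.026,.036); q=(p[:,:2]-mu)@R(yaw)
    s=q[:,1]; 
    st_=q[(s>s.max()-.055)]
    m_,dd,rr=line(st_);print("rail",i,"n",len(p),"z",np.median(p[:,2]),"dir rel guide y (deg)",degrees(arctan2(dd[0]*np.sign(dd[1]),abs(dd[1]))),"resid",rr,"y end",s.max())
q=(b[:,:2]-mu)@R(yaw);print("buf ext",np.percentile(q,[0,2,50,98,100],axis=0).round(4).tolist())
E
python3 m3.py|tail -8
```

```text
246 252 251 249 250 236]
182 ................................. [438 435 424 429 424 419 427 377 299 245 232 213 207 201 219 231 255 239
 247 239 237 240 242 243]
buf yaw -6.7232878746267675 z 0.029070603729122242
stop yaw 173.2000324332467
rail 10 n 654 z 0.030331023965968512 dir rel guide y (deg) -0.21785174864448403 resid 0.001961748725312344 y end -0.072205528902076
rail 12 n 339 z 0.030355967444281977 dir rel guide y (deg) -0.5863349536766906 resid 0.0021030836566701093 y end -0.07266247665377921
buf ext [[-0.058, -0.0027], [-0.0565, -0.0021], [-0.0004, -0.0001], [0.0582, 0.0026], [0.0602, 0.0029]]
```

```bash
cat > m4.py <<'E'
from m3 import *
yaw=np.radians(-6.6);q=(b[:,:2]-mu)@R(yaw)
h=.0033
O=mu-R(yaw)@np.array([.08,.141+h]);print("O",O)
G=lambda p:(p[:,:2]-O)@R(yaw)
r=[G(lab(i,.026,.036)) for i in(10,12)]
for p in r:
    s=p[p[:,1]>.02];print("straight x by y:",[round(float(np.mean(s[(s[:,1]>a)&(s[:,1]<=a+.012),0]))*1e3,1) for a in (.02,.032,.044,.056)])
    print("ymax",p[:,1].max(), "xmin",p[:,0].min(),p[p[:,0]<p[:,0].min()+.003].mean(0))
o=r[0]
# outer arc: points between 15 and 75 deg
a=np.degrees(np.arctan2(o[:,1],o[:,0]));s=o[(a>-78)&(a<-12)]
f=least_squares(lambda c:np.hypot(*(s-c[:2]).T)-c[2],[0,0,.122]);print("outer circ free",f.x,np.std(f.fun))
f=least_squares(lambda c:np.hypot(*(s-c[:2]).T)-.122,[0,0]);print("outer circ R122",f.x,np.std(f.fun))
i_=r[1];a=np.degrees(np.arctan2(i_[:,1]+.008,i_[:,0]));s=i_[(a>-85)&(a<-5)]
f=least_squares(lambda c:np.hypot(*(s-c[:2]).T)-.038,[0,0]);print("inner circ R38",f.x,np.std(f.fun))
k=C[(Z>.062)&(Z<.08)&D&(l==0)]; 
K=D&(Z>.06)&(Z<.08);K[:, :300]=0;K[:,330:]=0;K[:240]=0;K[270:]=0
kn=C[K];kk=(kn.min(0)+kn.max(0))/2;print("knob",kk,np.ptp(kn,0),"G",G(kk[None]))
B=l==15
bs=C[B&(Z>.02)&(Z<.03)];fc=least_squares(lambda c:np.hypot(*(bs[:,:2]-c[:2]).T)-c[2],[*kk[:2],.034]);print("base",fc.x,"G",G(fc.x[None,:2]))
for nm,(u0,u1,v0,v1,z0,z1) in dict(candle=(380,430,215,265,.045,.08),tumb=(195,240,200,245,.06,.09),mug=(335,400,95,155,.065,.1)).items():
    t=cl(u0,u1,v0,v1,z0,z1);c=(np.percentile(t,2,axis=0)+np.percentile(t,98,axis=0))/2;print(nm,c,np.ptp(t,0),G(c[None]))
E
python3 m4.py|tail -17
```

```text
stop yaw 173.2000324332467
rail 10 n 654 z 0.030331023965968512 dir rel guide y (deg) -0.21785174864448403 resid 0.001961748725312344 y end -0.072205528902076
rail 12 n 339 z 0.030355967444281977 dir rel guide y (deg) -0.5863349536766906 resid 0.0021030836566701093 y end -0.07266247665377921
buf ext [[-0.058, -0.0027], [-0.0565, -0.0021], [-0.0004, -0.0001], [0.0582, 0.0026], [0.0602, 0.0029]]
O [ 0.56873048 -0.01549998]
straight x by y: [115.8, 115.6, 116.0, 115.3]
ymax 0.07201436479123151 xmin -0.059071920556043135 [-0.05770001 -0.14450126]
straight x by y: [32.2, 31.9, 32.2, 31.7]
ymax 0.07174392331188734 xmin -0.06064836849201571 [-0.05974532 -0.03048284]
outer circ free [-0.00409576 -0.00877025  0.11947974] 0.0024926849767149357
outer circ R122 [-0.00607857 -0.00700166] 0.0024960877274917514
inner circ R38 [-0.00509504 -0.00709202] 0.002266451145506431
knob [ 0.45446568 -0.07349033  0.06650662] [0.01803157 0.01844964 0.01288292] G [[-0.1068423 -0.0707393]]
base [ 0.45482968 -0.07397717  0.032761  ] G [[-0.10642476 -0.07118108]]
candle [ 0.48441664 -0.24815234  0.05753006] [0.03042812 0.03096463 0.01284173] [[-0.05701468 -0.24080131]]
tumb [0.51083718 0.10948174 0.06906024] [0.05779045 0.05889479 0.018039  ] [[-0.07187468  0.11749934]]
mug [ 0.70617956 -0.17963789  0.07409632] [0.07278017 0.09722988 0.01814544] [[ 0.15540371 -0.14725212]]
```

```bash
cat > r.py <<'E'
from bench import *
import numpy as np,cv2
yaw=np.radians(-6.6);O=np.array([.56873,-.01550])
Rm=np.array([[np.cos(yaw),-np.sin(yaw)],[np.sin(yaw),np.cos(yaw)]])
q=[0,np.cos(yaw/2),np.sin(yaw/2),0]
def W(g,z): return [*(O+Rm@(np.asarray(g)/1e3)),z]
def ee(): # guide mm, z mm
    s=state();p=s["ee_pos"];return np.r_[Rm.T@(p[:2]-O)*1e3,p[2]*1e3]
def ft():
    s=state();f=s["ft_force"];return np.r_[Rm.T@f[:2],f[2]]
def show(t=""):
    print(t,"t%.2f"%state()["time"],"ee",ee().round(2),"F",ft().round(2),"gap",round(state()["finger_gap"],4))
def snap(n):
    im=get_image(n[:-1] if 0 else n.split("_")[0]);cv2.imwrite(f"pics/{n}.png",im["frame"]);np.savez(f"pics/{n}.npz",**im);return im
E
python3 - <<'E'
from r import *
d=[-106.6,-71.0]
move_to(W(d,.13),q);show("above")
move_l(W(d,.08),speed=.1);show()
hold(.3);show()
snap("side_1")
E
```

```text
above t1.97 ee [-106.37  -71.56  130.26] F [ 0.34 -0.06  0.18] gap 0.0881
 t2.62 ee [-106.46  -71.12   80.27] F [0.16 0.19 0.23] gap 0.0873
 t2.92 ee [-106.28  -71.02   80.63] F [ 0.67 -0.68 -0.73] gap 0.0879
```

View pics/side_1.png

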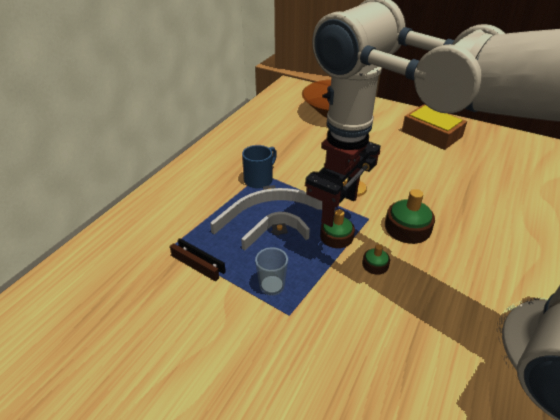

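The side view shows the open fingers straddling the dish knob (about 339,216), with the decoys clear. I'll descend and close.

Run:
```python
from r import *
d=[-106.6,-71.0]
move_l(W(d,.056),speed=.06);show()
close();show("closed");hold(.2);show()
snap("side_2");snap("top_2")
```

```text
t3.52 ee [-106.84  -70.96   55.57] F [ 0.37  0.28 -0.01] gap 0.0881
closed t4.58 ee [-106.61  -71.09   55.99] F [ 0.16 -0.59 -0.78] gap 0.0195
 t4.78 ee [-106.63  -71.06   55.98] F [-0.22 -1.37 -0.18] gap 0.0192
```

```bash
python3 -c "
import cv2,numpy as np
a=cv2.imread('pics/side_2.png')[120:300,160:420];b=cv2.imread('pics/top_2.png')[105:345,180:430]
a=cv2.resize(a,(400,277));b=cv2.resize(b,(400,384))
c=np.zeros((384,800,3),np.uint8);c[:277,:400]=a;c[:,400:]=b;cv2.imwrite('pics/c2.png',c)"
```

```text
(no output)
```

View pics/c2.png

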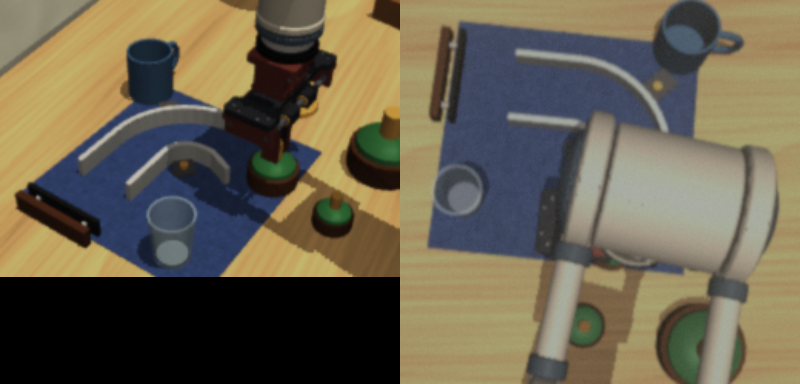

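```bash
cat >> r.py <<'E'
Z=.056
def F(n=4):
    a=[]
    for _ in range(n): a.append(ft()); hold(.02)
    return np.mean(a,0)
def path(s,dx,dy):
    # s measured along mm from x=-60 ; returns pos,tangent
    L1=60.+dx
    if s<L1: return np.array([-60+s,-80+dy]),np.array([1.,0])
    s-=L1;La=80*np.pi/2
    if s<La:
        a=s/80; return np.array([dx+80*np.sin(a),dy-80*np.cos(a)]),np.array([np.cos(a),np.sin(a)])
    s-=La
    return np.array([80+dx,dy+s]),np.array([0,1.])
E
python3 - <<'E'
from r import *
dx,dy=-6.1,-7.3
g=[-106.6,-71.0]
move_l(W([-85,-79],Z),speed=.05);show();print(F())
move_l(W(path(0,dx,dy)[0],Z),speed=.05);show();print(F())
for s in (10,20,25,30):
    move_l(W(path(s,dx,dy)[0],Z),speed=.03);show(s);print(F().round(2))
E
```

```text
t5.48 ee [-84.37 -79.14  55.97] F [ 2.91  0.12 -0.95] gap 0.0194
[ 2.41880235 -0.10531232 -1.36002172]
 t6.22 ee [-59.37 -87.56  56.02] F [ 1.8  -0.06  0.3 ] gap 0.0193
[ 1.59008259 -0.71875829 -0.92204886]
10 t6.78 ee [-49.72 -87.25  55.99] F [-1.6  -0.53  1.45] gap 0.0195
[-0.61  0.04  0.68]
20 t7.33 ee [-39.54 -87.29  55.99] F [ 0.64 -0.78  0.51] gap 0.0195
[ 0.42 -0.23  0.03]
25 t7.71 ee [-34.79 -87.29  56.  ] F [-1.46 -0.29  2.05] gap 0.0191
[-1.31 -0.4   0.84]
30 t8.09 ee [-29.74 -87.3   56.02] F [-0.68 -0.52 -0.12] gap 0.0193
[-0.72  0.07  0.49]
```

Run:
```python
from r import *
dx,dy=-6.1,-7.3
for s in (34,38,42,46,50):
    move_l(W(path(s,dx,dy)[0],Z),speed=.03);f=F();print(s,ee().round(2),f.round(2))
    if np.linalg.norm(f[:2])>6: print("STOP");break
else:
    p=path(50,dx,dy)[0]
    for sg in(1,-1):
        for k in np.arange(.5,4,.5):
            move_l(W(p+[0,sg*k],Z),speed=.02);f=F(6);print("probe",sg*k,ee().round(2),f.round(2))
            if sg*f[1]<-5: break
        move_l(W(p,Z),speed=.02);show("back")
```

```text
34 [-25.83 -87.31  56.  ] [-1.41 -0.18  1.06]
38 [-21.79 -87.29  55.97] [-0.91 -0.26  0.56]
42 [-17.77 -87.28  56.  ] [-1.3  -0.05  0.92]
46 [-13.77 -87.29  56.01] [-1.76 -0.1   0.59]
50 [ -9.77 -87.27  56.02] [-1.49  0.16  1.08]
probe 0.5 [ -9.78 -87.26  56.01] [-0.33 -3.05 -0.11]
probe 1.0 [ -9.87 -86.33  56.02] [ 0.65 -3.03 -0.36]
probe 1.5 [ -9.97 -85.74  56.  ] [ 0.38 -2.43 -0.51]
probe 2.0 [ -9.97 -85.56  56.02] [ 0.79 -4.9  -0.34]
probe 2.5 [-10.   -85.46  56.07] [ 0.59 -6.46 -0.25]
back t11.93 ee [-10.03 -86.22  56.01] F [ 0.18  2.42 -0.76] gap 0.0193
probe -0.5 [-10.03 -87.38  56.01] [0.33 3.85 0.42]
probe -1.0 [-10.02 -88.3   56.  ] [0.28 3.56 0.7 ]
probe -1.5 [-10.01 -88.88  55.99] [-0.4   3.01  0.68]
probe -2.0 [ -9.98 -89.35  56.02] [0.26 3.28 0.71]
probe -2.5 [-10.01 -89.42  56.01] [-0.41  4.75  1.24]
probe -3.0 [-10.02 -89.53  56.04] [-0.07  6.21  1.49]
back t14.33 ee [ -9.99 -88.4   56.  ] F [ 0.56 -2.83  0.68] gap 0.0191
```

Run:
```python
from r import *
dx,dy=-6.1,-7.5
s=50
while s<54+125.7+12:
    s+=6
    p,t=path(s,dx,dy);n=np.array([-t[1],t[0]])
    move_l(W(p,Z),speed=.03);f=F(3)
    e=ee();print(round(s),"err n",round((e[:2]-p)@n,2),"z",round(e[2],1),"Ft %.2f Fn %.2f Fz %.2f"%(f[:2]@t,f[:2]@n,f[2]))
    if np.linalg.norm(f[:2])>6.5: print("STOP");break
show()
```

```text
56 err n -0.14 z 56.0 Ft -2.33 Fn -0.89 Fz 1.82
62 err n 0.16 z 56.0 Ft -1.04 Fn 0.17 Fz 1.24
68 err n 0.05 z 56.0 Ft -1.88 Fn 0.59 Fz 1.50
74 err n -0.07 z 56.0 Ft -1.64 Fn -0.03 Fz 1.58
80 err n -0.06 z 56.0 Ft -1.16 Fn -0.03 Fz 1.08
86 err n -0.06 z 56.0 Ft -1.92 Fn -0.02 Fz 1.44
92 err n -0.01 z 56.0 Ft -1.33 Fn -0.33 Fz 1.51
98 err n -0.03 z 56.0 Ft -1.54 Fn 0.05 Fz 1.46
104 err n -0.04 z 56.0 Ft -1.27 Fn -0.08 Fz 1.67
110 err n -0.06 z 56.0 Ft -1.45 Fn -0.41 Fz 1.21
116 err n -0.02 z 56.0 Ft -1.38 Fn -0.01 Fz 1.68
122 err n -0.03 z 56.1 Ft -0.99 Fn -0.39 Fz 1.90
128 err n -0.03 z 56.0 Ft -1.51 Fn -0.49 Fz 1.66
134 err n -0.03 z 56.0 Ft -1.67 Fn -0.19 Fz 1.79
140 err n -0.03 z 56.0 Ft -1.67 Fn -0.62 Fz 2.02
146 err n -0.05 z 56.0 Ft -1.08 Fn -0.52 Fz 1.90
152 err n -0.02 z 56.0 Ft -1.62 Fn -0.60 Fz 2.04
158 err n -0.04 z 56.0 Ft -1.03 Fn -0.07 Fz 2.58
164 err n -0.01 z 56.0 Ft -0.84 Fn -0.56 Fz 2.05
170 err n -0.03 z 56.0 Ft -1.87 Fn 0.05 Fz 2.61
176 err n -0.04 z 56.0 Ft -1.52 Fn 0.38 Fz 1.85
182 err n -0.03 z 56.0 Ft -0.86 Fn -0.14 Fz 1.44
188 err n -0.02 z 56.0 Ft -1.60 Fn 0.01 Fz 2.00
194 err n 0.02 z 56.0 Ft -1.30 Fn -0.19 Fz 2.79
 t23.93 ee [73.88  7.3  56.  ] F [ 0.39 -1.42  2.33] gap 0.0191
```

Run:
```python
from r import *
X=73.9;y=7.3
for y in (20,40,60,80,90,96,99):
    move_l(W([X,y],Z),speed=.03);f=F(4);print(y,ee().round(2),f.round(2))
    if np.linalg.norm(f[:2])>6.5: print("STOP");break
else:
    for y in range(100,112):
        move_l(W([X,y],Z),speed=.02);f=F(12);print(y,ee().round(2),f.round(2))
        if f[1]<-4.6: break
show()
```

```text
20 [73.88 20.73 56.02] [ 0.37 -0.43  2.84]
40 [73.87 40.67 55.99] [ 0.31 -0.94  3.05]
60 [73.89 60.58 55.99] [ 0.03 -0.49  2.9 ]
80 [73.9  80.57 56.07] [ 0.41 -1.06  3.54]
90 [73.92 90.34 56.05] [-0.09 -1.47  3.23]
96 [73.9  96.19 56.04] [ 0.18 -2.02  3.13]
99 [73.9  99.02 56.02] [-0.02 -2.67  3.7 ]
100 [73.91 99.78 56.01] [-0.1  -4.16  3.88]
101 [ 73.92 101.02  56.01] [ 0.15 -4.39  3.81]
102 [ 73.91 102.09  56.01] [ 0.11 -4.14  3.96]
103 [ 73.9  103.05  56.01] [ 0.22 -3.95  3.78]
104 [ 73.92 104.04  56.04] [ 0.02 -4.14  4.02]
105 [ 73.91 105.02  56.04] [-0.12 -4.05  4.06]
106 [ 73.91 106.04  56.01] [ 0.03 -3.95  4.06]
107 [ 73.89 106.87  55.99] [-0.43 -5.08  4.5 ]
 t32.12 ee [ 73.89 106.87  55.99] F [-0.66 -4.39  4.23] gap 0.0194
```

```bash
python3 - <<'E'
from r import *
X=73.9
for y in (107.5,108,108.5,109):
    move_l(W([X,y],Z),speed=.02);f=F(14);print(y,ee().round(2),f.round(2))
    if f[1]<-7.5: break
snap("side_3");snap("top_3")
E
python3 -c "
import cv2,numpy as np
a=cv2.imread('pics/side_3.png')[130:310,140:400];b=cv2.imread('pics/top_3.png')[105:345,180:430]
a=cv2.resize(a,(400,277));b=cv2.resize(b,(400,384))
c=np.zeros((384,800,3),np.uint8);c[:277,:400]=a;c[:,400:]=b;cv2.imwrite('pics/c3.png',c)"
```

```text
107.5 [ 73.92 107.2   56.02] [-0.26 -5.51  4.55]
108 [ 73.9  107.57  56.  ] [-0.19 -5.91  4.74]
108.5 [ 73.91 107.97  56.04] [-0.38 -6.41  4.83]
109 [ 73.92 108.33  56.02] [-0.25 -6.41  4.75]
```

View pics/c3.png

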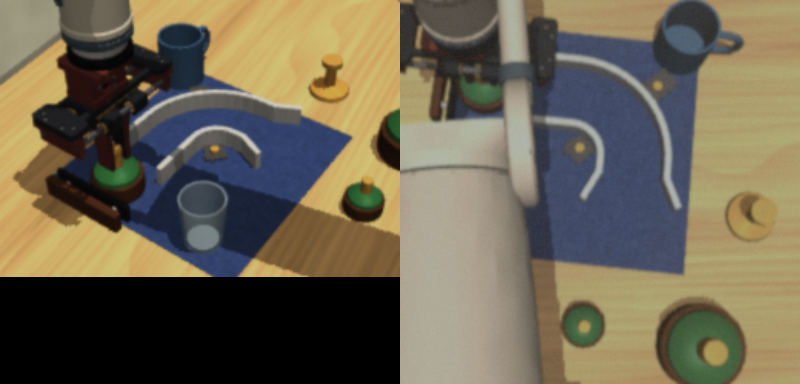

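Run:
```python
from r import *
X=73.9
for y in (107.5,106.8,106.2):
    move_l(W([X,y],Z),speed=.02);f=F(14);print(y,ee().round(2),f.round(2))
hold(.3);show()
```

```text
107.5 [ 73.91 108.22  56.02] [ 0.63 -0.15  3.95]
106.8 [ 73.84 107.17  56.03] [0.58 3.26 3.54]
106.2 [ 73.84 106.39  56.03] [0.25 4.46 3.69]
 t35.90 ee [ 73.82 106.28  56.  ] F [-0.3   4.27  4.15] gap 0.0192
```

```bash
python3 - <<'E'
from r import *
gripper_open();show("open")
move_l(W([73.9,106.2],.15),speed=.1);show()
move_to(W([-140,-60],.2),q);show()
snap("side_4");snap("top_4")
E
cat > m5.py <<'E'
from h import *
from scipy.optimize import least_squares
from r import O,Rm
im=load("top_4");C=cloud(im);D=im["depth"]>0;Z=C[...,2]
G=lambda p:(p[...,:2]-O)@Rm*1e3
K=D&(Z>.06)&(Z<.08);g=G(C)
K&=(abs(g[...,0]-74)<25)&(abs(g[...,1]-105)<25)
k=C[K];print("knob",((G(k).min(0)+G(k).max(0))/2).round(2),np.median(k[:,2]))
B=D&(Z>.02)&(Z<.031)&(np.hypot(g[...,0]-74,g[...,1]-105)<38.0)&(g[...,1]<136)
p=g[B];c=least_squares(lambda c:np.hypot(*(p-c[:2]).T)-c[2],[74,105,33]).x;print("base",c)
b=D&(Z>.024)&(Z<.034)&(g[...,1]>138)&(g[...,1]<152)&(abs(g[...,0]-80)<64)
for x0 in range(20,140,15):
    t=g[b&(abs(g[...,0]-x0-7)<7)];print(x0+7,len(t),t[:,1].min().round(1),np.median(t[:,1]).round(1),t[:,1].max().round(1))
E
python3 m5.py
python3 -c "
import cv2,numpy as np
a=cv2.imread('pics/side_4.png')[180:300,140:320];b=cv2.imread('pics/top_4.png')[105:345,180:430]
a=cv2.resize(a,(400,267),interpolation=2);b=cv2.resize(b,(400,384))
c=np.zeros((384,800,3),np.uint8);c[:267,:400]=a;c[:,400:]=b;cv2.imwrite('pics/c4.png',c)"
```

```text
open t37.03 ee [ 73.9  106.2   56.01] F [0.02 0.21 0.03] gap 0.0878
 t38.12 ee [ 73.52 106.1  148.84] F [0.16 0.31 0.09] gap 0.0881
 t39.19 ee [-139.58  -59.75  199.79] F [ 0.05  0.63 -0.94] gap 0.0881
knob [ 74.23 106.2 ] 0.07028138207719664
base [ 74.41837121 106.75250989  33.40924723]
27 23 143.0 145.9 149.4
42 24 142.3 145.5 149.7
57 30 138.1 145.2 149.3
72 39 138.4 143.8 150.0
87 31 138.8 145.0 149.9
102 27 142.5 145.7 149.6
117 24 142.6 146.0 149.6
132 27 142.6 145.9 149.4
```

View pics/c4.png

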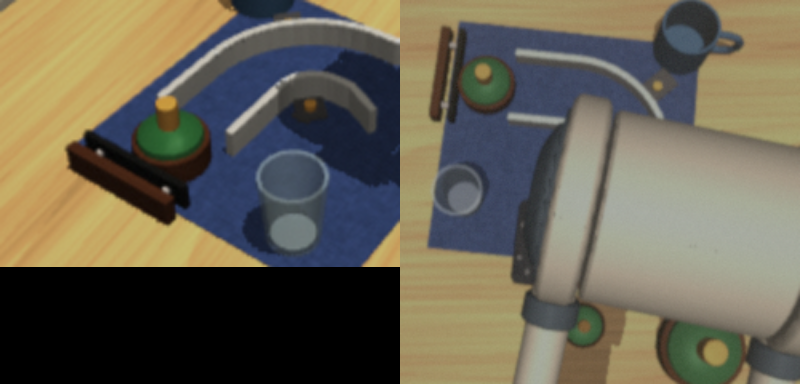

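```bash
cat > m6.py <<'E'
from h import *
from r import O,Rm
for n in ("top0","top_3","top_4"):
    im=load(n);C=cloud(im);D=im["depth"]>0;Z=C[...,2];g=(C[...,:2]-O)@Rm*1e3
    out=[]
    for (x0,x1) in ((22,40),(40,55),(98,115),(115,138)):
        b=D&(Z>.024)&(Z<.036)&(g[...,1]>136)&(g[...,1]<152)&(g[...,0]>x0)&(g[...,0]<x1)
        t=g[b][:,1]; s=D&(Z>.024)&(Z<.036)&(g[...,1]>152)&(g[...,1]<175)&(g[...,0]>x0)&(g[...,0]<x1);u=g[s][:,1]
        out.append((len(t),round(t.mean(),2) if len(t) else None,len(u),round(u.mean(),2) if len(u) else None))
    print(n,out)
E
python3 m6.py
```

```text
top0 [(37, np.float64(145.56), 58, np.float64(165.86)), (29, np.float64(145.45), 48, np.float64(165.87)), (32, np.float64(145.61), 50, np.float64(165.96)), (39, np.float64(145.28), 64, np.float64(165.69))]
top_3 [(36, np.float64(147.77), 58, np.float64(165.85)), (30, np.float64(147.26), 46, np.float64(166.04)), (0, None, 0, None), (0, None, 0, None)]
top_4 [(34, np.float64(145.74), 62, np.float64(165.81)), (27, np.float64(145.88), 46, np.float64(165.4)), (31, np.float64(145.48), 53, np.float64(165.71)), (41, np.float64(145.84), 67, np.float64(165.6))]
```

Run:
```python
from r import *
show();job_done()
```

```text
t39.29 ee [-139.42  -59.56  199.6 ] F [ 0.18  1.05 -0.15] gap 0.0878
the job is handed in; nothing more can be done
```

The dish is home against the rubber buffer and released. I handed the job in at 39.3 s, with the arm clear of everything.

**What I did:** I picked out the middle-sized dish and measured the rails' shift from the top camera as about (-6, -7.4) mm. I gripped the knob and slid the dish into the mouth. There I felt both rails at no more than about 6.5 N and set the channel's middle line from that (y shift -7.5 mm). I then took it round the bend with side forces mostly under 1 N and along the last straight. I pressed it into the buffer about 2 mm (wrist reading 6.4 N, including friction), eased back to the touch point and let go.

**Last checks:**
- **Buffer contact:** The top view shows the buffer about 0.2–0.3 mm off its unpressed position, so the base is touching it and barely pressing.
- **Flatness:** The knob top reads 70 mm up, so the dish is flat.
- **Bystanders:** In the last views the tumbler stands where it was, and so does the part of the mug in view. The arm hid the candlestick in the last two pictures. It looked in place in the views before release. I judged all three by eye and did not measure them again.

**Disagreements:**
- **Home position:** The dish reads y of about 106.2 mm in my guide frame, against the nominal 105. The felt contact point was also about 106.2 mm, so I put this down to my frame's origin being about 1.2 mm off along y.
- **Downward force:** While gripped, the wrist pressed the dish down with 3 to 5 N. This raised sliding friction to about 4 N and was gone after release.

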